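# Check the push-button lids of the storage canisters

## Robot

A 6-joint arm with a two-finger parallel gripper is mounted at the origin on the work surface. World frame = base frame: x ahead of the robot, y to its left, z up, the work surface at z = 0. Lengths are in m, angles in rad, forces in N, time in s.
With the tool pointing down it reaches from about 0.35 to 0.775 m from the base axis. Payload 5.5 kg.
Tool frame: the origin (TCP) lies midway between the tips of the shut fingers; the grasp point (between the pads) lies 19 mm behind it; z points along the fingers, y is the line along which they close (so a half turn about z gives the same grasp; the last joint's range is limited). The gripper opens to 85 mm and grips with 20 to 120 N. Pads are 22 mm wide; open, the fingers measure 114 mm over their backs; the gripper's body (76 mm by 85 mm) begins 54 mm behind the grasp point. The pads swing forward as they close: fully open they stand 13 mm farther back than shut.
Start: joints at [1.079, 0.313, 0.046, 1.304, 0, 1.431], TCP at [0.198, 0.54, 0.231] pointing down, gripper open.
Joint ranges: [-2.76, 2.76], [-0.86, 1.69], [-1.03, 1.26], [-2.2, 2.34], [-1.47, 1.5], [-3.14, 3.14]. Speed limits (rad/s): [2.57, 2.57, 3.14, 3.14, 3.14, 3.14].

## Interface

Orientations are given as a unit quaternion [w, x, y, z].
In Python, from workcell import env gives the robot as it stands. The module is installed in compiled form; this text tells all that it offers.
- The arm moves only by the tool servo_tool, never from a script. Its argument "increments" is a list of rows, each an object of numbers: "grip": the closure, from 0 (fully open) to 1 (shut); "x", "y", "z": the shift along the tool's x, y, z in mm; "roll": the turn about the tool's z in degrees. In form: [{"grip": .., "x": .., "y": .., "z": .., "roll": ..}, ...]. A call has 1 to 5 rows; each row shifts and turns the commanded pose from where the row before left it, along the tool's axes as they then stand; what a row does not reach is not made up. A row lasts 1/12 s, in which the tool goes at most 41.7 mm and 7.16 degrees, less where a joint would pass 70% of its speed; a pose out of reach is approached as far as the arm can. A call is refused whole if a number of a shift passes 41.7 or a number of a turn 7.16, either way. A call with a gripper value outside its range is refused whole. The fingers move at their own pace and stop on an object; "grip_force" is the grip in N (left out, the last holds). Time passes only in rows, so rows that do not move let the fingers close. It gives the time, the measured TCP pose, the force, the opening and the grip force at its end, in the units of the state.
- env.get_state(): the state, without advancing time (a new reading comes with each control period).
- env.read_camera(name): name is "side" or "top"; returns the picture (480x640x3 uint8, red, green, blue); there is no depth.
- env.get_calibration(name): a dict with "vertical_fov" (degrees; the focal length in pixels is half the picture's height over the tangent of half this angle, whatever the lens; pixels are square), "cx", "cy" (the principal point, pixels), "rvec" (rotation vector, rad) and "tvec" (3), from world to camera coordinates, as OpenCV has them. Camera axes: x right, y down, z forward; pixel columns grow to the right and rows downward; lengths in m; the calibration is good to about 2 mm. A picture is of the moment at which its call begins. get_calibration takes no time and is no camera call.
- env.hand_in(): hands the job in; it is judged then, once.
The state is a dict: "clock": time; "joint_pos": joint angles; "qvel": joint speeds; "tau": joint torques, N m; "tcp_pos": TCP position; "orientation": TCP orientation; "wrist_force": force on the tool from outside, world axes, zero at the start; "ft_torque": the same for the moment, N m; "finger_gap": finger opening in m; "grip_force": force on a finger pad.
Only numpy, scipy, OpenCV 4.12 (cv2) and the standard library are available. Lean on these libraries where they do the work, as an engineer would, in place of code of your own. Each camera call takes 0.05 s, during which the arm holds its last target. There are 200 camera calls.

## Task

Before these three canisters are filled, check their lids: press each yellow button right down and let go. Leave a canister whose button stays locked down standing on the wooden board, and stand any whose button comes back up, even part of the way, upright in the grey returns tray, setting it down gently. Do not shift or knock over the twine, the cheese, the honey or the pepper mill.

Things in the scene. Friction and masses are not known exactly. Their poses are not given: they have to be found in the camera images.
- canister_a_center (a point): one of three alike clear round canisters, upright on the board: jar 58 mm across, 70 mm high; fixed white lid 62 mm across, 70 to 92 mm above the foot; round yellow push button 36 mm across in the lid's middle. Firm, about 180 g, grip jar or lid. Point: on the axis 46 mm above the foot, z up. Button's top: 61 mm above the point as found, 48 mm when pressed right down.
- canister_a_button (a joint): travel (m) of its yellow button: 0 as found, up; 0.013 at the stop. Needs 6 to 9 N, snaps through at 2 mm: press to the stop. Half a second after letting go, a sound one stays locked at 0.0095 (5.5 mm above the lid); one with a worn catch is back up at 0.006 (9 mm above the lid), loose. None, some or all may be worn; it changes from start to start.
- canister_b_center (a point): one of three alike clear round canisters, upright on the board: jar 58 mm across, 70 mm high; fixed white lid 62 mm across, 70 to 92 mm above the foot; round yellow push button 36 mm across in the lid's middle. Firm, about 180 g, grip jar or lid. Point: on the axis 46 mm above the foot, z up. Button's top: 61 mm above the point as found, 48 mm when pressed right down.
- canister_b_button (a joint): travel (m) of its yellow button: 0 as found, up; 0.013 at the stop. Needs 6 to 9 N, snaps through at 2 mm: press to the stop. Half a second after letting go, a sound one stays locked at 0.0095 (5.5 mm above the lid); one with a worn catch is back up at 0.006 (9 mm above the lid), loose. None, some or all may be worn; it changes from start to start.
- canister_c_center (a point): one of three alike clear round canisters, upright on the board: jar 58 mm across, 70 mm high; fixed white lid 62 mm across, 70 to 92 mm above the foot; round yellow push button 36 mm across in the lid's middle. Firm, about 180 g, grip jar or lid. Point: on the axis 46 mm above the foot, z up. Button's top: 61 mm above the point as found, 48 mm when pressed right down.
- canister_c_button (a joint): travel (m) of its yellow button: 0 as found, up; 0.013 at the stop. Needs 6 to 9 N, snaps through at 2 mm: press to the stop. Half a second after letting go, a sound one stays locked at 0.0095 (5.5 mm above the lid); one with a worn catch is back up at 0.006 (9 mm above the lid), loose. None, some or all may be worn; it changes from start to start.
- board: light wooden packing board, fixed, 225 mm (its x) by 300 mm (its y) by 18 mm thick, lying on the counter on the robot's left or right; origin at the centre of its underside, z up. The canisters, twine, cheese and honey stand on it in two rows (along y) of three, in any order, about 100 mm apart.
- tray: grey plastic returns tray, fixed and empty, 226 mm (its x) by 246 mm (its y) outside, 28 mm high, walls and floor 4 mm thick, on the other side from the board; origin at the centre of its underside, z up. Room for all three canisters.
- twine: bystander: brown spool of twine standing on the board, 54 mm across, 72 mm high, loose; origin at the centre of its underside, z up
- cheese: bystander: small round orange-yellow cheese on the board, 74 mm across, 44 mm high, loose; origin at the centre of its underside, z up
- honey: bystander: amber honey jar with a brass-coloured cap on the board, 54 mm across, 85 mm high, loose; origin at the centre of its underside, z up
- mill: bystander: dark wooden pepper mill standing on the counter between board and tray, 52 mm across at the foot, 150 mm high, loose; origin at the centre of its underside, z up

How it is judged:
At the end, for the whole second after the job is handed in: All buttons pressed. Each canister with its button locked (travel over 8 mm) stands upright (within 7 degrees) on the board; each whose button came back up (travel 3 to 7.5 mm) stands upright on the tray's floor, its axis inside the walls (angle between each of canister_a_center, canister_b_center, canister_c_center's own z axis and vertical below 0.12 rad and ((value of joint canister_a_button above 0.008 m and x of canister_a_center in the frame of board between -0.115 and 0.115 m and y of canister_a_center in the frame of board between -0.152 and 0.152 m and z of canister_a_center in the frame of board between 0.058 and 0.07 m) or (value of joint canister_a_button between 0.003 and 0.0075 m and x of canister_a_center in the frame of tray between -0.109 and 0.109 m and y of canister_a_center in the frame of tray between -0.119 and 0.119 m and z of canister_a_center in the frame of tray between 0.044 and 0.056 m)) and ((value of joint canister_b_button above 0.008 m and x of canister_b_center in the frame of board between -0.115 and 0.115 m and y of canister_b_center in the frame of board between -0.152 and 0.152 m and z of canister_b_center in the frame of board between 0.058 and 0.07 m) or (value of joint canister_b_button between 0.003 and 0.0075 m and x of canister_b_center in the frame of tray between -0.109 and 0.109 m and y of canister_b_center in the frame of tray between -0.119 and 0.119 m and z of canister_b_center in the frame of tray between 0.044 and 0.056 m)) and ((value of joint canister_c_button above 0.008 m and x of canister_c_center in the frame of board between -0.115 and 0.115 m and y of canister_c_center in the frame of board between -0.152 and 0.152 m and z of canister_c_center in the frame of board between 0.058 and 0.07 m) or (value of joint canister_c_button between 0.003 and 0.0075 m and x of canister_c_center in the frame of tray between -0.109 and 0.109 m and y of canister_c_center in the frame of tray between -0.119 and 0.119 m and z of canister_c_center in the frame of tray between 0.044 and 0.056 m))); the robot touches nothing.
It fails at once if the spool of twine is shifted more than 25 mm or tipped (distance of twine from where it was at the start of the episode above 0.025 m or angle between twine's own z axis and vertical above 0.35 rad).
It fails at once if the cheese is shifted more than 25 mm or tipped (distance of cheese from where it was at the start of the episode above 0.025 m or angle between cheese's own z axis and vertical above 0.35 rad).
It fails at once if the honey jar is shifted more than 25 mm or tipped (distance of honey from where it was at the start of the episode above 0.025 m or angle between honey's own z axis and vertical above 0.35 rad).
It fails at once if the pepper mill is shifted more than 25 mm or tipped (distance of mill from where it was at the start of the episode above 0.025 m or angle between mill's own z axis and vertical above 0.35 rad).
It fails at once if a canister is dropped into the tray (moving faster than 0.65 m/s within 20 mm of its floor) ((x of canister_a_center in the frame of tray between -0.109 and 0.109 m and y of canister_a_center in the frame of tray between -0.119 and 0.119 m and z of canister_a_center in the frame of tray between 0 and 0.07 m and linear speed of canister_a above 0.65 m/s) or (x of canister_b_center in the frame of tray between -0.109 and 0.109 m and y of canister_b_center in the frame of tray between -0.119 and 0.119 m and z of canister_b_center in the frame of tray between 0 and 0.07 m and linear speed of canister_b above 0.65 m/s) or (x of canister_c_center in the frame of tray between -0.109 and 0.109 m and y of canister_c_center in the frame of tray between -0.119 and 0.119 m and z of canister_c_center in the frame of tray between 0 and 0.07 m and linear speed of canister_c above 0.65 m/s)).
It also fails if it takes over 72 s, if anything falls off the work surface, if the arm or the gripper's body presses on something with over 40 N, if the wrist force passes 120 N, or if a joint passes its speed limit or range.

## Working session

There is one attempt and no reset: what is moved stays moved. The work goes in short steps, Python scripts to look and compute and a tool call to move; the robot and the scene stay as the last step left them, time stands still between calls to the robot, and variables do not carry over. Pictures are saved under pics/ and viewed, at most 10 in all, crops included, and the job is handed in when it is done.

Besides the shell and the picture viewer there is one more tool, called after "Call:" as a command line: name --argument value ..., lists and objects as JSON in quotes. servo_tool: Moves the arm, as the interface text tells. Its arguments: {"type":"object","properties":{"increments":{"type":"array"},"grip_force":{"type":"number"}},"required":["increments"]}

```bash
mkdir -p pics
python3 - <<'E'
from workcell import env
import cv2
for n in("top","side"):
    c=env.get_calibration(n);print(n,c)
    cv2.imwrite(f"pics/{n}0.png",env.read_camera(n)[:,:,::-1])
s=env.get_state();print(s)
E
```

```text
top {'vertical_fov': 48.234555961974294, 'cx': 325.50520466674067, 'cy': 245.292925881242, 'rvec': array([ 2.15455096, -2.11999892,  0.24107158]), 'tvec': array([-0.03195398,  0.50970583,  1.07855156])}
side {'vertical_fov': 55.106983443497434, 'cx': 320.6388090634304, 'cy': 236.5749197956303, 'rvec': array([ 2.42911567, -0.10394827,  0.06338956]), 'tvec': array([-0.51230066,  0.11066457,  0.99718068])}
{'clock': 0.1, 'joint_pos': array([ 1.07939361e+00,  3.13934502e-01,  4.50551918e-02,  1.30360027e+00,
       -2.19822250e-05,  1.43121366e+00]), 'qvel': array([-0.0015097 , -0.00284247,  0.00381862,  0.00079651, -0.00013803,
       -0.00147448]), 'tau': array([ 1.47731556e-03, -4.81723380e+01,  2.99244940e+01,  1.27149385e-02,
       -2.16676563e-04,  6.39009698e-06]), 'tcp_pos': array([0.19792884, 0.53935494, 0.23047752]), 'orientation': array([-2.50695369e-04,  1.75004119e-01,  9.84567341e-01, -8.03497289e-04]), 'wrist_force': array([ 0.40163988, -0.06343039,  0.14229867]), 'ft_torque': array([-0.01463979, -0.03717935, -0.00794589]), 'grip_force': 0.0, 'finger_gap': 0.08521100278668378}
```

View pics/top0.png

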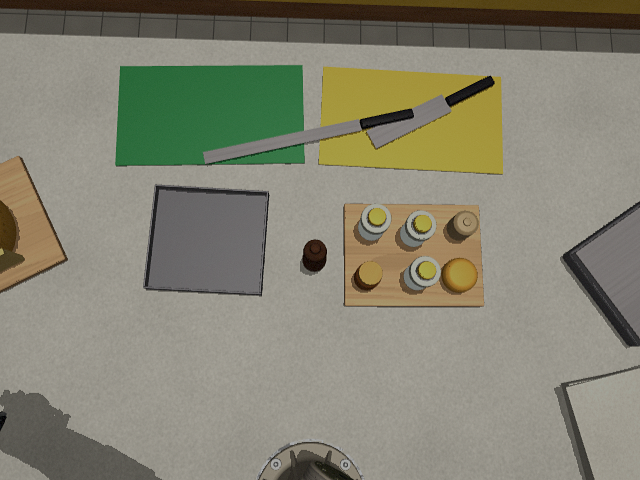

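View pics/side0.png

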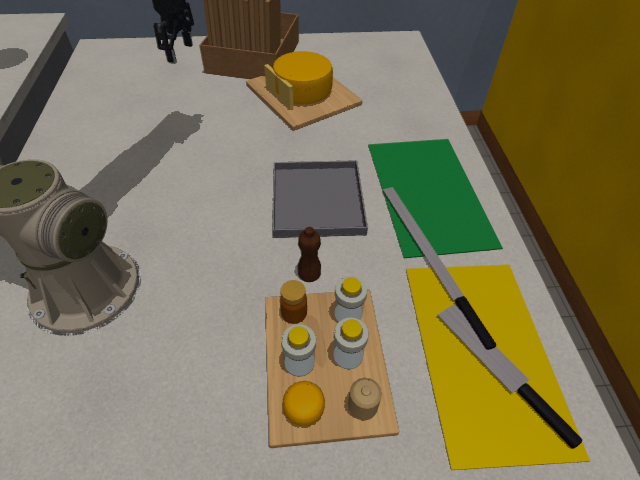

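The top view shows canister buttons at about (377,216), (423,224) and (427,270). Twine is at (465,222), cheese at (460,275), honey at (369,273), mill at (315,250), and the tray is centred near (208,240). The side view agrees, with buttons at (351,287), (351,328) and (299,338).

```bash
cat > h.py <<'E'
import numpy as np,cv2
from workcell import env
def cam(n):
    c=env.get_calibration(n);f=240/np.tan(np.radians(c["vertical_fov"]/2))
    return np.array([[f,0,c["cx"]],[0,f,c["cy"]],[0,0,1]]),cv2.Rodrigues(c["rvec"])[0],c["tvec"],c["rvec"]
def px2w(n,uv,z):
    K,R,t,_=cam(n);o=-R.T@t;d=R.T@np.linalg.solve(K,[*uv,1]);return o+d*(z-o[2])/d[2]
def w2px(n,p):
    K,R,t,r=cam(n);return cv2.projectPoints(np.array([p],float),r,t,K,None)[0].ravel()
def yellow(n,img,seeds,r=14):
    h=cv2.cvtColor(img,cv2.COLOR_RGB2HSV);out=[]
    m=cv2.inRange(h,(24,140,110),(34,255,255))
    for u,v in seeds:
        w=m[v-r:v+r,u-r:u+r];c,l,st,ce=cv2.connectedComponentsWithStats(w)
        i=1+np.argmax(st[1:,4]);out.append((ce[i]+[u-r,v-r],st[i]))
    return out
def st():
    s=env.get_state();print(s["clock"],s["tcp_pos"].round(4),s["orientation"].round(4),s["wrist_force"].round(1),round(s["finger_gap"],4));return s
E
python3 - <<'E'
from h import *
for n,sd in(("top",[(377,216),(423,224),(427,270)]),("side",[(351,287),(351,328),(299,338)])):
    im=cv2.imread(f"pics/{n}0.png")[:,:,::-1].copy()
    for c,s in yellow(n,im,sd): print(n,c.round(1),s,px2w(n,c,.121).round(4))
T={"tray":[(157,186),(268,191),(262,295),(146,289)],"board":[(345,205),(480,206),(483,305),(345,305)]}
for k,z in(("tray",.028),("board",.018)):
    print(k,[px2w("top",p,z).round(3)[:2] for p in T[k]])
for k,p,z in(("mill",(316,243),.15),("honey",(370,269),.103),("twine",(466,220),.09),("cheese",(460,274),.05)):print(k,px2w("top",p,z).round(3))
print(px2w("side",(310,231),.15),px2w("side",(293,289),.103),px2w("side",(366,386),.09))
E
```

```text
top [377.  215.8] [  6   6  17  17 216] [ 0.5583 -0.1233  0.121 ]
top [422.8 222.6] [  6   5  17  17 214] [ 0.5463 -0.2151  0.121 ]
top [427.1 269.4] [  6   5  17  18 220] [ 0.452  -0.2215  0.121 ]
side [351.5 284.8] [  6   4  18  17 230] [ 0.5596 -0.1215  0.121 ]
side [351.6 328.3] [  5   5  20  19 285] [ 0.5473 -0.2132  0.121 ]
side [298.3 335.4] [  4   2  20  20 297] [ 0.4533 -0.2195  0.121 ]
tray [array([0.638, 0.342]), array([0.632, 0.102]), array([0.405, 0.107]), array([0.414, 0.349])]
board [array([ 0.607, -0.066]), array([ 0.612, -0.366]), array([ 0.393, -0.364]), array([ 0.388, -0.068])]
mill [ 0.495 -0.002  0.15 ]
honey [ 0.453 -0.111  0.103]
twine [ 0.561 -0.312  0.09 ]
cheese [ 0.454 -0.307  0.05 ]
[ 0.49003191 -0.00607153  0.15      ] [ 0.44938235 -0.10993047  0.103     ] [ 0.56107325 -0.30620294  0.09      ]
```

Call:
servo_tool --increments '[{"grip": 1, "x": 0, "y": 0, "z": 0, "roll": 5}, {"grip": 1, "x": 0, "y": 0, "z": 0, "roll": 5}, {"grip": 1, "x": 0, "y": 0, "z": 0, "roll": 5}, {"grip": 1, "x": 0, "y": 0, "z": 0, "roll": 5}, {"grip": 1, "x": 0, "y": 0, "z": 0, "roll": 4.8}]' --grip_force 40

```text
clock: 0.52
tcp_pos: [0.198, 0.5395, 0.2308]
orientation: [-0.0, 0.384, 0.923, -0.001]
wrist_force: [-0.1, -0.7, -0.3]
finger_gap: 0.0255
grip_force: 0.0
```

Call:
servo_tool --increments '[{"grip": 1, "x": -36, "y": -10.6, "z": 0, "roll": 0}, {"grip": 1, "x": -36, "y": -10.6, "z": 0, "roll": 0}, {"grip": 1, "x": -36, "y": -10.6, "z": 0, "roll": 0}, {"grip": 1, "x": -36, "y": -10.6, "z": 0, "roll": 0}, {"grip": 1, "x": -36, "y": -10.6, "z": 0, "roll": 0}]'

```text
clock: 0.93
tcp_pos: [0.2882, 0.3735, 0.2308]
orientation: [-0.0, 0.382, 0.924, -0.0]
wrist_force: [1.0, 0.6, 1.1]
finger_gap: -0.0001
grip_force: 0.0
```

Call:
servo_tool --increments '[{"grip": 1, "x": -36, "y": -10.6, "z": 0, "roll": 0}, {"grip": 1, "x": -36, "y": -10.6, "z": 0, "roll": 0}, {"grip": 1, "x": -36, "y": -10.6, "z": 0, "roll": 0}, {"grip": 1, "x": -36, "y": -10.6, "z": 0, "roll": 0}, {"grip": 1, "x": -36, "y": -10.6, "z": 0, "roll": 0}]'

```text
clock: 1.35
tcp_pos: [0.3782, 0.2087, 0.2312]
orientation: [-0.0, 0.382, 0.924, -0.0]
wrist_force: [1.5, -0.1, -0.8]
finger_gap: -0.0003
grip_force: 0.0
```

Call:
servo_tool --increments '[{"grip": 1, "x": -36, "y": -10.6, "z": 0, "roll": 0}, {"grip": 1, "x": -36, "y": -10.6, "z": 0, "roll": 0}, {"grip": 1, "x": -36, "y": -10.6, "z": 0, "roll": 0}, {"grip": 1, "x": -36, "y": -10.6, "z": 0, "roll": 0}, {"grip": 1, "x": -36, "y": -10.6, "z": 0, "roll": 0}]'

```text
clock: 1.77
tcp_pos: [0.4682, 0.0439, 0.2311]
orientation: [-0.0, 0.382, 0.924, 0.0]
wrist_force: [1.0, 1.7, -1.2]
finger_gap: -0.0003
grip_force: 0.0
```

Call:
servo_tool --increments '[{"grip": 1, "x": -36, "y": -10.6, "z": 0, "roll": 0}, {"grip": 1, "x": -36, "y": -10.6, "z": 0, "roll": 0}, {"grip": 1, "x": -36, "y": -10.6, "z": 0, "roll": 0}, {"grip": 1, "x": -36, "y": -10.6, "z": 0, "roll": 0}, {"grip": 1, "x": 0, "y": 0, "z": 30, "roll": 0}]'

```text
clock: 2.18
tcp_pos: [0.5467, -0.093, 0.2057]
orientation: [0.007, 0.385, 0.923, -0.0]
wrist_force: [0.9, -0.5, -0.3]
finger_gap: -0.0
grip_force: 0.0
```

Call:
servo_tool --increments '[{"grip": 1, "x": -38, "y": -10.6, "z": 0, "roll": 0}, {"grip": 1, "x": 0, "y": 0, "z": 30, "roll": 0}, {"grip": 1, "x": 0, "y": 0, "z": 0, "roll": 0}, {"grip": 1, "x": 0, "y": 0, "z": 0, "roll": 0}]'

```text
clock: 2.52
tcp_pos: [0.5576, -0.1199, 0.1695]
orientation: [-0.003, 0.383, 0.924, 0.0]
wrist_force: [-0.6, -0.3, 1.1]
finger_gap: -0.0001
grip_force: 0.0
```

Call:
servo_tool --increments '[{"grip": 1, "x": -2.5, "y": -0.5, "z": 18, "roll": 0}, {"grip": 1, "x": 0, "y": 0, "z": 18, "roll": 0}, {"grip": 1, "x": 0, "y": 0, "z": 6, "roll": 0}, {"grip": 1, "x": 0, "y": 0, "z": 5, "roll": 0}, {"grip": 1, "x": 0, "y": 0, "z": 5, "roll": 0}]'

```text
clock: 2.93
tcp_pos: [0.5614, -0.122, 0.1211]
orientation: [0.001, 0.382, 0.924, 0.0]
wrist_force: [-2.3, 1.3, 8.4]
finger_gap: -0.0
grip_force: 4.4
```

Call:
servo_tool --increments '[{"grip": 1, "x": 0, "y": 0, "z": 4, "roll": 0}, {"grip": 1, "x": 0, "y": 0, "z": 2, "roll": 0}]'

```text
clock: 3.1
tcp_pos: [0.5614, -0.1221, 0.1151]
orientation: [0.001, 0.382, 0.924, 0.0]
wrist_force: [-2.5, 1.7, 6.8]
finger_gap: -0.0
grip_force: 3.2
```

Call:
servo_tool --increments '[{"grip": 1, "x": 0, "y": 0, "z": 2, "roll": 0}, {"grip": 1, "x": 0, "y": 0, "z": 2, "roll": 0}, {"grip": 1, "x": 0, "y": 0, "z": 0, "roll": 0}]'

```text
clock: 3.35
tcp_pos: [0.5618, -0.1222, 0.1123]
orientation: [0.002, 0.382, 0.924, 0.0]
wrist_force: [-3.3, 1.4, 7.8]
finger_gap: 0.0
grip_force: 4.1
```

Call:
servo_tool --increments '[{"grip": 1, "x": 0, "y": 0, "z": 3, "roll": 0}, {"grip": 1, "x": 0, "y": 0, "z": 0, "roll": 0}]'

```text
clock: 3.52
tcp_pos: [0.563, -0.1225, 0.1123]
orientation: [0.004, 0.382, 0.924, 0.0]
wrist_force: [-5.9, 3.0, 23.9]
finger_gap: 0.0001
grip_force: 12.0
```

Call:
servo_tool --increments '[{"grip": 1, "x": 0, "y": 0, "z": -32.5, "roll": 0}, {"grip": 1, "x": 0, "y": 0, "z": -32.5, "roll": 0}, {"grip": 1, "x": -18.4, "y": -24.5, "z": 0, "roll": 0}, {"grip": 1, "x": -18.4, "y": -24.5, "z": 0, "roll": 0}, {"grip": 1, "x": -18.4, "y": -24.5, "z": 0, "roll": 0}]'

```text
clock: 3.93
tcp_pos: [0.549, -0.2142, 0.1741]
orientation: [0.002, 0.381, 0.924, -0.0]
wrist_force: [0.3, -0.0, -0.8]
finger_gap: 0.0002
grip_force: 0.0
```

Call:
servo_tool --increments '[{"grip": 1, "x": 0, "y": 0, "z": 0, "roll": 0}, {"grip": 1, "x": 0, "y": 0, "z": 18, "roll": 0}, {"grip": 1, "x": 0, "y": 0, "z": 18, "roll": 0}, {"grip": 1, "x": 0, "y": 0, "z": 4, "roll": 0}, {"grip": 1, "x": 0, "y": 0, "z": 0, "roll": 0}]'

```text
clock: 4.35
tcp_pos: [0.5472, -0.2127, 0.1307]
orientation: [-0.001, 0.382, 0.924, 0.0]
wrist_force: [-0.2, -0.5, -0.4]
finger_gap: 0.0
grip_force: 0.0
```

Call:
servo_tool --increments '[{"grip": 1, "x": 0, "y": 0, "z": 6, "roll": 0}, {"grip": 1, "x": 0, "y": 0, "z": 6, "roll": 0}, {"grip": 1, "x": 0, "y": 0, "z": 5, "roll": 0}, {"grip": 1, "x": 0, "y": 0, "z": 5, "roll": 0}, {"grip": 1, "x": 0, "y": 0, "z": 3, "roll": 0}]'

```text
clock: 4.77
tcp_pos: [0.5503, -0.2143, 0.1118]
orientation: [0.004, 0.382, 0.924, -0.0]
wrist_force: [-10.0, 6.1, 46.0]
finger_gap: 0.0
grip_force: 22.8
```

Call:
servo_tool --increments '[{"grip": 1, "x": 0, "y": 0, "z": 0, "roll": 0}]'

```text
clock: 4.85
tcp_pos: [0.5502, -0.2142, 0.1121]
orientation: [0.004, 0.382, 0.924, -0.0]
wrist_force: [-5.7, 3.4, 26.9]
finger_gap: 0.0001
grip_force: 13.2
```

Call:
servo_tool --increments '[{"grip": 1, "x": 0, "y": 0, "z": -32.5, "roll": 0}, {"grip": 1, "x": 0, "y": 0, "z": -32.5, "roll": 0}, {"grip": 1, "x": 20.7, "y": -23.8, "z": 0, "roll": 0}, {"grip": 1, "x": 20.7, "y": -23.8, "z": 0, "roll": 0}, {"grip": 1, "x": 20.7, "y": -23.8, "z": 0, "roll": 0}]'

```text
clock: 5.27
tcp_pos: [0.4536, -0.2204, 0.1726]
orientation: [0.002, 0.382, 0.924, -0.0]
wrist_force: [-0.3, -0.4, 0.8]
finger_gap: 0.0003
grip_force: 0.0
```

Call:
servo_tool --increments '[{"grip": 1, "x": 0, "y": 0, "z": 0, "roll": 0}, {"grip": 1, "x": 0, "y": 0, "z": 18, "roll": 0}, {"grip": 1, "x": 0, "y": 0, "z": 18, "roll": 0}, {"grip": 1, "x": 0, "y": 0, "z": 4, "roll": 0}, {"grip": 1, "x": 0, "y": 0, "z": 0, "roll": 0}]'

```text
clock: 5.68
tcp_pos: [0.4529, -0.2195, 0.1304]
orientation: [-0.001, 0.382, 0.924, 0.0]
wrist_force: [-0.0, -0.2, -0.2]
finger_gap: 0.0003
grip_force: 0.0
```

Call:
servo_tool --increments '[{"grip": 1, "x": 0, "y": 0, "z": 6, "roll": 0}, {"grip": 1, "x": 0, "y": 0, "z": 6, "roll": 0}, {"grip": 1, "x": 0, "y": 0, "z": 5, "roll": 0}, {"grip": 1, "x": 0, "y": 0, "z": 5, "roll": 0}, {"grip": 1, "x": 0, "y": 0, "z": 3, "roll": 0}]'

```text
clock: 6.1
tcp_pos: [0.4561, -0.2216, 0.1117]
orientation: [0.004, 0.382, 0.924, -0.001]
wrist_force: [-11.9, 8.0, 57.2]
finger_gap: 0.0002
grip_force: 28.8
```

Call:
servo_tool --increments '[{"grip": 1, "x": 0, "y": 0, "z": 0, "roll": 0}]'

```text
clock: 6.18
tcp_pos: [0.456, -0.2215, 0.112]
orientation: [0.004, 0.382, 0.924, -0.001]
wrist_force: [-7.5, 5.9, 35.2]
finger_gap: 0.0001
grip_force: 17.2
```

Call:
servo_tool --increments '[{"grip": 1, "x": 0, "y": 0, "z": -32.5, "roll": 0}, {"grip": 1, "x": 0, "y": 0, "z": -32.5, "roll": 0}, {"grip": 0, "x": 0, "y": 0, "z": -40, "roll": 0}, {"grip": 0, "x": 0, "y": 0, "z": -30, "roll": 0}, {"grip": 0, "x": 25, "y": 25, "z": 0, "roll": 0}]'

```text
clock: 6.6
tcp_pos: [0.4578, -0.1907, 0.2483]
orientation: [0.007, 0.385, 0.923, -0.002]
wrist_force: [2.8, -0.2, -0.3]
finger_gap: 0.0352
grip_force: 0.0
```

Call:
servo_tool --increments '[{"grip": 0, "x": 25, "y": 25, "z": 0, "roll": 0}, {"grip": 0, "x": 25, "y": 25, "z": 0, "roll": 0}, {"grip": 0, "x": 25, "y": 25, "z": 0, "roll": 0}, {"grip": 0, "x": 25, "y": 25, "z": 0, "roll": 0}, {"grip": 0, "x": 25, "y": 25, "z": 0, "roll": 0}]'

```text
clock: 7.02
tcp_pos: [0.4535, -0.0065, 0.2419]
orientation: [0.001, 0.382, 0.924, 0.0]
wrist_force: [0.4, -0.4, -0.1]
finger_gap: 0.0853
grip_force: 0.0
```

```bash
cat > look.py <<'E'
from h import *
import sys
tag=sys.argv[1]
C=[(.559,-.122),(.547,-.2135),(.4525,-.2205)]
ims={}
for n in("top","side"):
    ims[n]=np.mean([env.read_camera(n).astype(float) for _ in range(2)],0).astype(np.uint8)
    cv2.imwrite(f"pics/{n}{tag}.png",ims[n][:,:,::-1])
    sd=[tuple(w2px(n,(x,y,.117)).round().astype(int)) for x,y in C]
    old=cv2.imread(f"pics/{n}0.png")[:,:,::-1].copy()
    a,b=yellow(n,old,sd),yellow(n,ims[n],sd)
    for k,(x,y) in enumerate(C):
        up=w2px(n,(x,y,.125));g=[(w2px(n,(x,y,.125-d))-up).round(2) for d in(.006,.0095)]
        print(n,"ABC"[k],"shift",(b[k][0]-a[k][0]).round(2),"area",a[k][1][4],b[k][1][4],"worn",g[0],"sound",g[1])
r=lambda im:cv2.resize(im,(400,400),interpolation=cv2.INTER_CUBIC)
old=cv2.imread("pics/side0.png")
cv2.imwrite(f"pics/crop{tag}.png",np.hstack([r(old[270:390,265:385]),r(ims["side"][270:390,265:385,::-1])]))
st()
E
python3 look.py 1
```

```text
top A shift [ 7.   -0.75] area 216 1 worn [-0.39  0.73] sound [-0.62  1.16]
top B shift [-1.15  1.13] area 214 214 worn [-0.64  0.69] sound [-1.01  1.1 ]
top C shift [-0.74  0.55] area 220 209 worn [-0.68  0.44] sound [-1.07  0.7 ]
side A shift [-0.4   2.79] area 230 221 worn [-0.22  1.83] sound [-0.34  2.88]
side B shift [-0.5   2.53] area 285 280 worn [-0.24  1.72] sound [-0.37  2.71]
side C shift [-0.1   2.58] area 297 292 worn [0.07 1.7 ] sound [0.11 2.68]
7.2167 [ 0.4537 -0.0071  0.2417] [6.000e-04 3.809e-01 9.246e-01 0.000e+00] [ 1.1  0.2 -0.9] 0.0854
```

View pics/crop1.png

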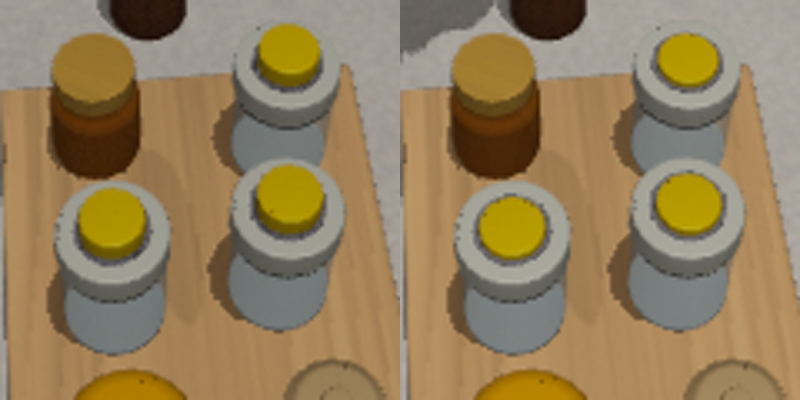

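The right crop shows all three buttons deep in their lids. The side-view shifts (2.5–2.8 px) match locked, not worn (1.7–1.8 px). The top view of C is ambiguous and the arm hides A there, so I'll clear the arm and check again.

Call:
servo_tool --increments '[{"grip": 0, "x": 25, "y": 25, "z": 0, "roll": 0}, {"grip": 0, "x": 25, "y": 25, "z": 0, "roll": 0}, {"grip": 0, "x": 25, "y": 25, "z": 0, "roll": 0}, {"grip": 0, "x": 25, "y": 25, "z": 0, "roll": 0}, {"grip": 0, "x": 25, "y": 25, "z": 0, "roll": 0}]'

```text
clock: 7.63
tcp_pos: [0.454, 0.1689, 0.2415]
orientation: [0.001, 0.384, 0.923, 0.0]
wrist_force: [0.9, 0.2, -0.3]
finger_gap: 0.0852
grip_force: 0.0
```

Call:
servo_tool --increments '[{"grip": 0, "x": 25, "y": 25, "z": 0, "roll": 0}, {"grip": 0, "x": 25, "y": 25, "z": 0, "roll": 0}, {"grip": 0, "x": 0, "y": 0, "z": 0, "roll": 0}]'

```text
clock: 7.88
tcp_pos: [0.454, 0.2433, 0.2412]
orientation: [0.0, 0.381, 0.925, 0.001]
wrist_force: [0.3, -0.5, 1.0]
finger_gap: 0.0855
grip_force: 0.0
```

```bash
python3 look.py 2
python3 - <<'E'
# compare lid shift too: did canisters slide? white lid region centroids + upscaled crops
from h import *
C=[(.559,-.122),(.547,-.2135),(.4525,-.2205)]
for n in("top","side"):
    o,b=[cv2.imread(f"pics/{n}{t}.png") for t in(0,2)]
    for k,(x,y) in enumerate(C):
        u,v=w2px(n,(x,y,.11)).round().astype(int);r=26
        w=[]
        for im in(o,b):
            h=cv2.cvtColor(im[v-r:v+r,u-r:u+r],cv2.COLOR_BGR2HSV);m=cv2.inRange(h,(0,0,120),(179,45,255))
            c,l,s,ce=cv2.connectedComponentsWithStats(m);i=1+np.argmax(s[1:,4])
            hull=cv2.convexHull(np.argwhere(l==i)[:,::-1].astype(np.int32));M=cv2.moments(hull)
            w.append((M["m10"]/M["m00"]+u-r,M["m01"]/M["m00"]+v-r))
        print(n,"ABC"[k],"lid shift",np.round(np.subtract(w[1],w[0]),2))
im=cv2.imread("pics/top2.png")[190:300,345:490]
cv2.imwrite("pics/ctop2.png",cv2.resize(im,None,fx=5,fy=5,interpolation=cv2.INTER_CUBIC))
E
```

```text
top A shift [-0.43  0.94] area 216 194 worn [-0.39  0.73] sound [-0.62  1.16]
top B shift [-0.95  0.87] area 214 203 worn [-0.64  0.69] sound [-1.01  1.1 ]
top C shift [-0.5   0.37] area 220 197 worn [-0.68  0.44] sound [-1.07  0.7 ]
side A shift [-0.5   2.77] area 230 221 worn [-0.22  1.83] sound [-0.34  2.88]
side B shift [-0.41  2.51] area 285 277 worn [-0.24  1.72] sound [-0.37  2.71]
side C shift [-0.    2.63] area 297 287 worn [0.07 1.7 ] sound [0.11 2.68]
8.0833 [0.4537 0.2383 0.2411] [ 0.000e+00  3.831e-01  9.237e-01 -3.000e-04] [ 1.  -0.4  0.2] 0.0853
top A lid shift [-0.06  0.12]
top B lid shift [-0.14 24.51]
top C lid shift [-0.06  0.16]
side A lid shift [0. 0.]
side B lid shift [-0.31 -0.52]
side C lid shift [ 0.01 -0.01]
```

View pics/ctop2.png

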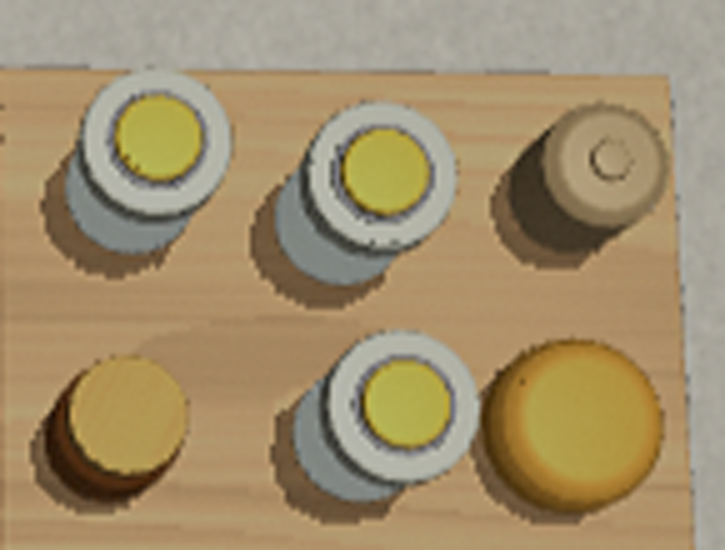

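Run:
```python
from h import *
C=[(.559,-.122),(.547,-.2135),(.4525,-.2205)]
n="side";I=[cv2.imread("pics/side%d.png"%t).astype(float) for t in(0,1,2)]
for k,(x,y) in enumerate(C):
    u,v=w2px(n,(x,y,.120));p=[w2px(n,(x,y,.125-d)) for d in(0,.006,.0095)]
    res=[]
    for im in I:
        Y=(im[:,:,1]-im[:,:,0])/200  # G-B: yellowness
        Y=(im[:,:,2]+im[:,:,1]-2*im[:,:,0])/2
        top=[];bot=[]
        for c in range(int(u)-4,int(u)+5):
            col=Y[:,c];g=np.arange(int(v)-20,int(v)+22);s=col[g];th=60
            a=np.where(s>th)[0];i=a[0];j=a[-1]
            top.append(g[i]-(s[i]-th)/(s[i]-s[i-1]));bot.append(g[j]+(s[j]-th)/(s[j]-s[j+1]))
        res.append((np.mean(top),np.mean(bot)))
    res=np.array(res)
    # model heights: top edge & near lid-hidden side
    e=[w2px(n,(x+.018*a,y+.018*b,z)) for z in(.125,) for a,b in((np.cos(t),np.sin(t)) for t in np.linspace(0,6.28,60))]
    e=np.array(e);print("ABC"[k],"top edge",res[:,0].round(2),"bot",res[:,1].round(2),"height",(res[:,1]-res[:,0]).round(2),"shift worn/sound",[(q-p[0])[1].round(2) for q in p[1:]],"disc h",np.ptp(e[:,1]).round(2),"model top",e[:,1].min().round(2))
```

```text
A top edge [276.9  279.78 279.8 ] bot [294.94 295.42 295.39] height [18.04 15.64 15.59] shift worn/sound [np.float64(1.83), np.float64(2.88)] disc h 15.79 model top 276.03
B top edge [319.14 321.78 321.8 ] bot [339.17 339.84 339.81] height [20.03 18.06 18.01] shift worn/sound [np.float64(1.72), np.float64(2.71)] disc h 18.24 model top 318.3
C top edge [324.59 325.42 325.51] bot [346.65 347.13 347.11] height [22.06 21.72 21.6 ] shift worn/sound [np.float64(1.7), np.float64(2.68)] disc h 18.73 model top 325.63
```

Run:
```python
from h import *
u,v=w2px("side",(.4525,-.2205,.12)).astype(int);print(u,v)
for t in(0,2):
    im=cv2.imread("pics/side%d.png"%t).astype(float);Y=(im[:,:,2]+im[:,:,1]-2*im[:,:,0])/2
    for c in(u-4,u-1,u+2,u+5):print(t,c,"from",v-14,Y[v-14:v+16,c].astype(int))
```

```text
297 336
0 293 from 322 [ 44  43  61  15  11  49 118 156 156 157 156 156 158 159 158 159 160 160
 160 162 152 108  93  86  55   1   1  11  11  11]
0 296 from 322 [ 39  42  24  12  54 141 156 157 157 157 158 158 158 158 158 159 159 161
 160 162 161 151 116  98  92  54   0   1  10  11]
0 299 from 322 [ 56  61  25  12  85 156 157 156 156 157 157 157 158 159 160 160 161 161
 161 162 163 146 113  99  94  63   1   2  11  11]
0 302 from 322 [ 59  60  24  12  14 114 157 156 157 157 158 157 159 159 159 160 161 162
 162 163 154 122 101  95  91   6  -2  10  11  11]
2 293 from 322 [ 44  46  62  16  12  11  11   7  47 155 158 159 159 159 159 160 160 161
 161 162 163 163 162 131  83   1   1  10  10  11]
2 296 from 322 [ 41  42  25  11  12  11   7  59 157 158 159 158 159 159 159 160 161 161
 161 162 163 163 164 166 142 102  18   1  10  11]
2 299 from 322 [ 54  62  25  11  11  11   4 136 158 158 159 159 160 160 161 161 162 162
 162 163 164 164 165 164 142 107   0   1  10  11]
2 302 from 322 [ 60  60  25  12  11  11  11  34 104 156 159 159 160 160 160 161 161 162
 163 164 163 165 161 146 112  42  -1  10  11  11]
```

C's top edge also moved down by 2.7–2.9 px, against 2.68 expected for locked. A moved 2.9 and B 2.65. All three are locked and standing on the board, so none goes to the tray.

```bash
python3 -c "
from workcell import env
print(env.hand_in())"
```

```text
the job is handed in; nothing more can be done
None
```

I pressed all three canister buttons to the stop and the camera measurements show each one locked down, so all three were left standing on the board, none went to the returns tray, and the job is handed in (no verdict was returned).

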